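Clear the gap gauge and hold sprung tweezers at its marks

TASK

First stand the motor that covers the gap gauge in the free place of the motor row on the low shelf, upright and centred, and let go of it. Then take the sprung tweezers off their rest, hold them level over the gauge so that each tip is just above one of the two dark lines without touching the block, and squeeze them until the tips are 14 mm apart like the lines; never squeeze the tips shut, and leave the other motors and loose things where they are. Finish holding: keep that gap steady over the lines, with only the gripper carrying the tweezers.

Things in the scene. Friction and masses are not known exactly. Their poses are not given: they have to be found in the camera images.
- motor: Small round motor to be moved: upright dark steel can with a bright steel band, diameter 42 mm, can height 34 mm, with a small brass boss and shaft on top up to 46 mm. Mass about 0.16 kg. Starts standing on top of the gap gauge, over its lines. Origin at the centre of its underside, z up.
- motor_a: A like motor already standing on the shelf in one place of the row; leave it (it may shift by no more than 8 mm). Origin at the centre of its underside.
- motor_b: The other like motor already in the row; leave it (it may shift by no more than 8 mm). Origin at the centre of its underside.
- free_place_mark (a point): Centre of the free place of the row, on the shelf's upper face: a flat grey disc with a black rim, diameter 46 mm. It may be either end or the middle of the row. The three places lie 60 mm apart (centres) in one line along the shelf's y axis. z up.
- shelf: Low aluminium shelf, fixed: board 75 mm (x) by 200 mm (y), upper face 30 mm above the bench, with a low lip along its +x edge that rises 20 mm above the board (lip's near face 36.5 mm from the origin in x). The row's line is 5 mm to the -x side of the board's middle. Origin on the bench under the board's centre.
- gauge: Gap gauge, fixed: plain aluminium block 90 mm (x) by 64 mm (y), 30 mm high, with two thin dark lines along the whole of its top, parallel to its x axis. Origin on the bench under its centre; its -x end faces roughly to the robot.
- gauge_top (a point): Centre of the gauge's top face, 30 mm above the bench, axes as the gauge's. The two dark lines (2 mm wide) run along x at y = +7 mm and y = -7 mm, so 14 mm apart.
- rest: Tweezer rest, fixed, grey plastic: base plate 170 by 56 mm, 6 mm thick (x = -100 to +70 mm), a block under the tweezers' heel (x = -98 to -76 mm) and a cross block under the arms (x = +41 to +51 mm, 56 mm wide); block tops 45 mm above the bench. Between the blocks the arms span free. Origin on the bench below the tweezers' grip.
- tweezers: Sprung steel tweezers, loose, about 52 g, balanced 16 mm behind the grip, lying flat on the rest, tips to +x (roughly away from the robot). A heel block (x = -98 to -72 mm) joins two arms hinged at x = -80 mm on springs, that open sideways (y); arms 10 mm deep (z 0 to 10 mm). Origin on the underside, midway between two flat ribbed grip faces (x = -22 to +22 mm); tips at x = +60 mm.
- tweezers_grip (a point): Where to grip, from above, closing along the tweezers' y: midway between the grip faces, 5 mm above the underside; axes as the tweezers'. Width over the faces: 44 mm sprung open (tips 30 mm apart), 35 mm at 14 mm tip gap; tip gap = 14 mm + 1.75 x (width - 35 mm). The springs push each face outward with 2 N when open and 7 N at 14 mm gap, and reopen the gap when relaxed.
- tip_left (a point): Inner lower corner of the tip of the arm on the tweezers' +y side, 60 mm ahead of the grip. The tip gap is the distance between tip_left and tip_right (arms stop at about 2 mm).
- tip_right (a point): Inner lower corner of the tip of the arm on the tweezers' -y side.
- glue_bottle: Bystander: small red plastic bottle with white cap, diameter 36 mm, height 95 mm, behind the gauge on the left. Origin at its underside. Leave it.
- bearing: Bystander: steel ring, outer diameter 32 mm, 10 mm high, behind and right of the gauge. Leave it.
- screwdriver: Bystander: screwdriver lying behind the tweezer rest. Leave it.
- collar: Bystander: brass collar, outer diameter 28 mm, 18 mm high, in front of the gauge on the left. Leave it.
- spacer: Bystander: aluminium cylinder, diameter 24 mm, 22 mm high, nearest the robot in front of the gauge. Leave it.
- wrench: Bystander: wrench lying behind the shelf. Leave it.
Things that resemble listed ones, but are neither listed nor needed, are in the scene too. What is shaped like the tweezers but purple or turquoise is not meant.

How it is judged:
On the way, in this order (a step that is already met when the one before it is completed fails the run):
1. the motor from the gauge stands upright and released in the free place of the row (horizontal distance between motor and free_place_mark below 0.007 m and angle between motor's own z axis and vertical below 0.08 rad and z of motor in the frame of free_place_mark between -0.003 and 0.004 m and linear speed of motor below 0.02 m/s and contact force between the fingers and motor below 0.05 N), for 0.2 s.
2. the tweezers are lifted off their rest in the gripper (contact force between the fingers and tweezers above 0.5 N and contact force between tweezers and rest below 0.05 N and z of tweezers in the frame of rest above 0.055 m), for 0.2 s.
At the end, for the whole second after the job is handed in: Gripper alone holds the tweezers still and level (0.25 rad), grip over 1 N; tip gap 11.5-16.5 mm; a tip within 4 mm sideways of each line, over the block, 0-22 mm above it, not touching; motor upright on the shelf within 7 mm of the free place; row motors shifted under 8 mm (distance between tip_left and tip_right between 0.0115 and 0.0165 m and x of tip_left in the frame of gauge_top between -0.045 and 0.045 m and z of tip_left in the frame of gauge_top between 0 and 0.022 m and x of tip_right in the frame of gauge_top between -0.045 and 0.045 m and z of tip_right in the frame of gauge_top between 0 and 0.022 m and ((y of tip_left in the frame of gauge_top between 0.003 and 0.011 m and y of tip_right in the frame of gauge_top between -0.011 and -0.003 m) or (y of tip_left in the frame of gauge_top between -0.011 and -0.003 m and y of tip_right in the frame of gauge_top between 0.003 and 0.011 m)) and contact force between the fingers and tweezers above 1 N and linear speed of each of tweezers, motor below 0.02 m/s and angle between tweezers's own z axis and vertical below 0.25 rad and contact force between tweezers and gauge below 0.2 N and contact force between tweezers and rest below 0.2 N and contact force between tweezers and shelf below 0.2 N and horizontal distance between motor and free_place_mark below 0.007 m and angle between motor's own z axis and vertical below 0.08 rad and z of motor in the frame of free_place_mark between -0.003 and 0.004 m and distance of each of motor_a, motor_b from where it was at the start of the episode below 0.008 m); the arm keeps its last pose, push and grip.
It fails at once if the tweezers' tips are squeezed shut (gap under 5 mm) (distance between tip_left and tip_right below 0.005 m).
It fails at once if a bystander is disturbed (moved over 20 mm) (distance of any of glue_bottle, bearing, screwdriver, collar, spacer, wrench from where it was at the start of the episode above 0.02 m).
It also fails if it takes over 50 s, if anything falls off the work surface, if the arm or the gripper's body presses on something with over 40 N, if the wrist force passes 120 N, or if a joint passes its speed limit or range.

ROBOT

A 7-joint arm with a two-finger parallel gripper is mounted at the origin on the work surface. World frame = base frame: x ahead of the robot, y to its left, z up, the work surface at z = 0. Lengths are in m, angles in rad, forces in N, time in s.
With the tool pointing down it reaches from about 0.4 to 0.85 m from the base axis. Payload 4.5 kg.
Tool frame: the origin (TCP) lies between the finger pads; the fingertips stand r.tip_reach ahead of it and the grasp point (between the pads) lies 11 mm behind it (r.tip_reach is the distance from the TCP to the fingertips, in m); z points along the fingers, y is the line along which they close (so a half turn about z gives the same grasp; the last joint's range is limited). The gripper opens to 88 mm and grips with 3 to 60 N. Pads are 18 mm wide; open, the fingers measure 123 mm over their backs; the gripper's body (75 mm by 187 mm) begins 45 mm behind the grasp point.
Start: joints at [-1.281, 0.689, -0.195, 1.565, 0.157, 0.902, -0.215], TCP at [0.158, 0.605, 0.247] pointing down, gripper open.
Joint ranges: [-3.01, 3.01], [-0.46, 2.08], [-1.47, 1.51], [0.13, 2.56], [-1, 4.14], [0.04, 2.09], [-2.66, 2.66]. Speed limits (rad/s): [2.57, 2.57, 3.14, 3.14, 3.14, 3.14, 3.14].

INTERFACE

Orientations are given as a unit quaternion [x, y, z, w].
In Python, from plant import r, vision, workorder gives the robot as it stands.
- The arm moves only by the tool drive_tool, never from a script. Its argument "targets" is a list of rows, each an object of numbers: "tx", "ty", "tz": the shift along the world's x, y, z in units of 0.03 m (1.0 is 0.03 m); "wx", "wy", "wz": the turn, a rotation vector about the world's x, y, z in units of 60 degrees (1.0 is 60 degrees); "claw": the opening, from -1 (shut) to 1 (fully open). A call has exactly 8 rows; each row shifts and turns the commanded pose from where the row before left it; what a row does not reach is not made up. A row lasts 1/10 s, in which the tool goes at most 50 mm and 8.59 degrees, less where a joint would pass 70% of its speed; a pose out of reach is approached as far as the arm can. A call with a number of a shift or a turn outside -1 to 1 is refused whole. A call with a gripper value outside its range is refused whole. The fingers move at their own pace and stop on an object; "force" is the grip in N (left out, the last holds). Time passes only in rows, so rows that do not move let the fingers close, or fill a call up. It gives the time, the measured TCP pose, the force, the opening and the grip force at its end, in the units of the state.
- r.get_state(): the state, without advancing time (a new reading comes with each control period).
- vision.snapshot(name): name is "side" or "top" or "wrist"; returns a dict with "image" (420x560x3 uint8, blue, green, red), "range_z" (420x560 float32, m along the optical axis (not along the pixel's ray), 0 where there is no reading), "K" (3x3 intrinsics, pixels), "cam_to_world" (4x4, takes a point from camera to world coordinates). Camera axes: x right, y up, looking along -z (the intrinsics and any distortion apply to the point x, -y, -z); pixel columns grow to the right and rows downward; lengths in m; the calibration is good to about 2 mm. The wrist camera is an equidistant fisheye: a pixel r from the principal point sees the ray r / f radians off the axis. A picture is of the moment at which its call begins.
- workorder.finish_job(): hands the job in; it is judged then, once.
The state is a dict: "clock": time; "q": joint angles; "qd": joint speeds; "joint_torque": joint torques, N m; "tool_pos": TCP position; "eef_rot": TCP orientation; "contact_force": force on the tool from outside, world axes, zero at the start; "moment": the same for the moment, N m; "opening": opening from 0.0 (shut) to 1.0 (fully open); "finger_force": force on a finger pad.
Only numpy, scipy, OpenCV 4.12 (cv2) and the standard library are available. Lean on these libraries where they do the work, as an engineer would, in place of code of your own. Each camera call takes 0.05 s, during which the arm holds its last target. There are 200 camera calls.

## Working session

There is one attempt and no reset: what is moved stays moved. The work goes in short steps, Python scripts to look and compute and a tool call to move; the robot and the scene stay as the last step left them, time stands still between calls to the robot, and variables do not carry over. Pictures are saved under pics/ and viewed, at most 10 in all, crops included, and the job is handed in when it is done.

Besides the shell and the picture viewer there is one more tool, called after ">>>" as name(argument=value, ...) on one line, values as JSON. drive_tool: Moves the arm, as the interface text tells. Its arguments: {"type":"object","properties":{"targets":{"type":"array","items":{"type":"object","properties":{"tx":{"type":"number"},"ty":{"type":"number"},"tz":{"type":"number"},"wx":{"type":"number"},"wy":{"type":"number"},"wz":{"type":"number"},"claw":{"type":"number"}}}},"force":{"type":"number"}},"required":["targets"]}

```bash
ls; mkdir -p pics; cat > h.py <<'E'
import numpy as np,cv2
from plant import r,vision,workorder
def snap(n,f=None):
    s=vision.snapshot(n)
    np.savez('last_%s.npz'%n,**{k:s[k] for k in s})
    if f: cv2.imwrite('pics/'+f,s['image'])
    return s
def load(n): return dict(np.load('last_%s.npz'%n))
def px(s,u,v,z=None,plane=None):
    K=s['K'];T=s['cam_to_world']
    d=np.array([(u-K[0,2])/K[0,0],-(v-K[1,2])/K[1,1],-1.])
    if plane is not None:
        w=T[:3,:3]@d; t=(plane-T[2,3])/w[2]; return T[:3,3]+t*w
    if z is None:
        p=s['range_z'][int(v)-1:int(v)+2,int(u)-1:int(u)+2]; z=np.median(p[p>0])
    return T[:3,3]+T[:3,:3]@(d*z)
E
python3 - <<'E'
from h import *
st=r.get_state();print(st,r.tip_reach)
s=snap('top','top1.png');print(s['K'],s['cam_to_world'])
snap('side','side1.png')
E
```

```text
pics
{'clock': 0.0, 'q': array([-1.28120541,  0.69000434, -0.19450646,  1.566355  ,  0.15732909,
        0.90252776, -0.21511029]), 'qd': array([ 0.00017975,  0.00019161,  0.00034159, -0.00068711,  0.00127449,
       -0.0010318 ,  0.00062549]), 'joint_torque': array([-1.59039805e-04, -5.27555001e+01, -1.26709711e+00, -1.53430581e+01,
       -5.26428572e-02,  6.33103875e-03,  1.76079134e-04]), 'tool_pos': array([0.15803129, 0.60403434, 0.24589423]), 'eef_rot': array([ 1.27503522e-01,  9.91837663e-01, -9.49104531e-04, -3.74567716e-05]), 'contact_force': array([-0.16278949,  0.28538555,  0.46198595]), 'moment': array([ 0.02958769, -0.01823726,  0.02411047]), 'finger_force': 0.0, 'opening': 1.0057149748329997} 0.008
[[490.05050318   0.         278.6877951 ]
 [  0.         490.05050318 212.37550996]
 [  0.           0.           1.        ]] [[-0.00214142  0.9861279  -0.16597343  0.33266939]
 [-0.99999455 -0.00252861 -0.00212161 -0.01945473]
 [-0.00251186  0.16596798  0.98612794  1.27612492]
 [ 0.          0.          0.          1.        ]]
```

View pics/top1.png

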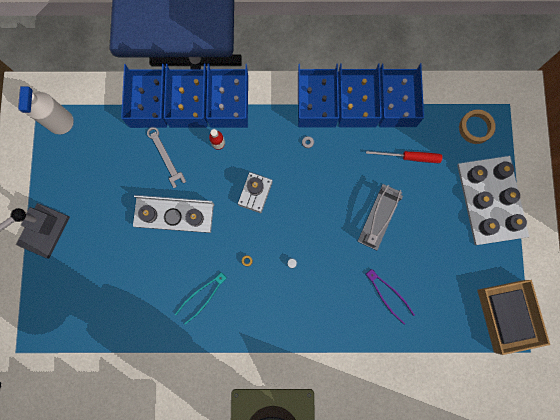

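View pics/side1.png

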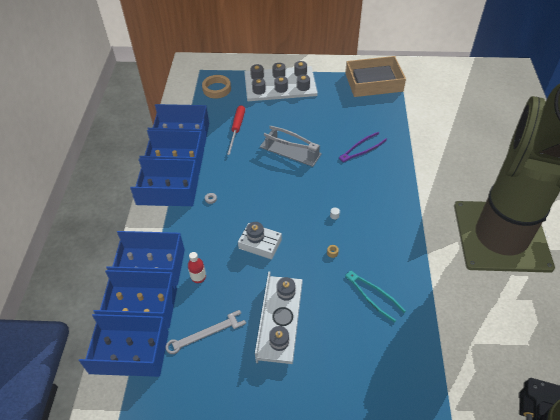

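Top view: the motor on the gauge is at (255,186). Lookalikes are the row motors at (147,213) and (194,217) and six motors in the rack around (497,200). The free disc, (173,217), is the middle place. The grey tweezers lie on the rest at (380,215); the purple ones at (390,295) and the turquoise ones at (200,297) are decoys. Next are the close crops.

```bash
python3 - <<'E'
from h import *
s=load('top');im=s['image']
a=cv2.resize(im[160:240,125:285],None,fx=5,fy=5,interpolation=cv2.INTER_CUBIC)
b=cv2.resize(im[175:260,345:420],None,fx=7,fy=7,interpolation=cv2.INTER_CUBIC)
cv2.imwrite('pics/a.png',a);cv2.imwrite('pics/b.png',b)
for n,u,v in [('motor',255,186),('ma',147,213),('mb',194,217),('free',173,217),('base',272,400),('bottle',216,138),('spacer',292,263)]:
    print(n,px(s,u,v).round(4))
E
```

```text
motor [0.6043 0.0429 0.065 ]
ma [0.5356 0.313  0.0662]
mb [0.5251 0.1949 0.0664]
free [0.5312 0.2557 0.0289]
base [0.0774 0.0007 0.0095]
bottle [0.7294 0.1434 0.0697]
spacer [ 0.4129 -0.0505  0.019 ]
```

View pics/a.png

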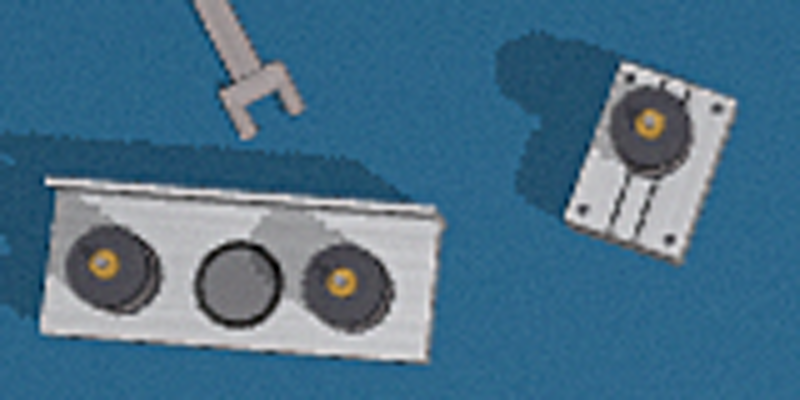

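View pics/b.png

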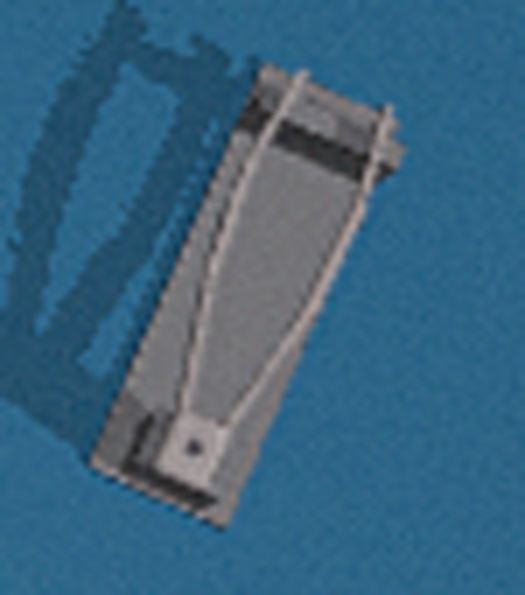

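Crops: the motor boss is at about (254.6,184.2), the gauge line ends at (249.6,206.4) and (259.8,177), and the disc at (172.6,216.4). The tweezers' tips are at (387.9,185) and (400.1,190) and the heel hole at (372.3,238.4). The grey set on the rest matches the description.

```bash
python3 - <<'E'
from h import *
s=load('top')
P=lambda u,v,z:px(s,u,v,plane=z)
print('motor',P(254.6,184.2,.074)[:2], 'depth',px(s,252,190)[2])
for z,u,v in [(.076,145,212.2),(.076,192.8,216),(.03,172.6,216.4)]: print(P(u,v,z))
n,f=P(249.6,206.4,.03),P(259.8,177,.03);d=f-n;print('gauge',n,f,np.linalg.norm(d),np.degrees(np.arctan2(d[1],d[0])))
c=[P(*q,.03) for q in[(249,172),(272,179.6),(261,212),(237.8,204)]];print('gc',np.mean(c,0),np.linalg.norm(c[0]-c[1]),np.linalg.norm(c[1]-c[2]))
tl,tr,h=P(387.9,185,.055),P(400.1,190,.055),P(372.3,238.4,.055)
m=(tl+tr)/2;d=m-h;L=np.linalg.norm(d);yaw=np.arctan2(d[1],d[0])
print('tw',tl,tr,h,np.linalg.norm(tl-tr),L,np.degrees(yaw),'grip',m-.06*d/L)
print(px(s,372,238)[2])
q=r.get_state()['eef_rot'];from scipy.spatial.transform import Rotation as R;print(R.from_quat(q).as_matrix().round(3))
E
```

```text
motor [0.60692975 0.04349111] depth 0.06187593101857125
[0.53595457 0.31538183 0.076     ]
[0.5260863  0.19627319 0.076     ]
[0.5325885  0.25658187 0.03      ]
gauge [0.55825496 0.05836474 0.03      ] [0.6361786  0.03233407 0.03      ] 0.08215649331936248 -18.472081250505656
gc [0.5967385  0.04472658 0.03      ] 0.06356949240490788 0.09020309266771702
tw [ 0.60825359 -0.29540576  0.055     ] [ 0.59514523 -0.32592559  0.055     ] [ 0.47153078 -0.25102511  0.055     ] 0.033215795340190736 0.14318124326888237 -24.61626938799127 grip [ 0.54715234 -0.28567333  0.055     ]
0.05420866431850291
[[-0.967  0.253 -0.   ]
 [ 0.253  0.967 -0.002]
 [-0.    -0.002 -1.   ]]
```

Everything agrees: the row motors are 119.5 mm apart, the gauge measures 90x63.6, and the free centre is about (0.532,0.256). Gripping along the shelf's x leaves about 3 mm to the lip, so I'll grip the can high (TCP z 0.061) with the fingertips above the lip.

>>> drive_tool(targets=[{"tx":0.8,"ty":-1,"tz":-0.1,"wz":-0.0833,"claw":1},{"tx":0.8,"ty":-1,"tz":-0.1,"wz":-0.0833,"claw":1},{"tx":0.8,"ty":-1,"tz":-0.1,"wz":-0.0833,"claw":1},{"tx":0.8,"ty":-1,"tz":-0.1,"wz":-0.0833,"claw":1},{"tx":0.8,"ty":-1,"tz":-0.1,"wz":-0.0833,"claw":1},{"tx":0.8,"ty":-1,"tz":-0.1,"wz":-0.0833,"claw":1},{"tx":0.8,"ty":-1,"tz":-0.1,"wz":-0.0833,"claw":1},{"tx":0.8,"ty":-1,"tz":-0.1,"wz":-0.0833,"claw":1}], force=20)

```text
validation failed for argument at $.ta...
```

>>> drive_tool(targets=[{"tx":0.8,"ty":-1,"tz":-0.1,"wz":-0.0833,"claw":1},{"tx":0.8,"ty":-1,"tz":-0.1,"wz":-0.0833,"claw":1},{"tx":0.8,"ty":-1,"tz":-0.1,"wz":-0.0833,"claw":1},{"tx":0.8,"ty":-1,"tz":-0.1,"wz":-0.0833,"claw":1},{"tx":0.8,"ty":-1,"tz":-0.1,"wz":-0.0833,"claw":1},{"tx":0.8,"ty":-1,"tz":-0.1,"wz":-0.0833,"claw":1},{"tx":0.8,"ty":-1,"tz":-0.1,"wz":-0.0833,"claw":1},{"tx":0.8,"ty":-1,"tz":-0.1,"wz":-0.0833,"claw":1}])

```text
validation failed for argument at $.ta...
```

>>> drive_tool(targets=[{"tx":0.8,"ty":-1,"tz":-0.1,"wx":0,"wy":0,"wz":-0.0833,"claw":1},{"tx":0.8,"ty":-1,"tz":-0.1,"wx":0,"wy":0,"wz":-0.0833,"claw":1},{"tx":0.8,"ty":-1,"tz":-0.1,"wx":0,"wy":0,"wz":-0.0833,"claw":1},{"tx":0.8,"ty":-1,"tz":-0.1,"wx":0,"wy":0,"wz":-0.0833,"claw":1},{"tx":0.8,"ty":-1,"tz":-0.1,"wx":0,"wy":0,"wz":-0.0833,"claw":1},{"tx":0.8,"ty":-1,"tz":-0.1,"wx":0,"wy":0,"wz":-0.0833,"claw":1},{"tx":0.8,"ty":-1,"tz":-0.1,"wx":0,"wy":0,"wz":-0.0833,"claw":1},{"tx":0.8,"ty":-1,"tz":-0.1,"wx":0,"wy":0,"wz":-0.0833,"claw":1}], force=20)

```text
clock: 0.9
tool_pos: [0.3507, 0.3633, 0.2225]
eef_rot: [0.46, 0.888, -0.0, -0.0]
contact_force: [-0.1, 1.2, -0.7]
opening: 1.001
finger_force: 0.0
```

>>> drive_tool(targets=[{"tx":0.8,"ty":-1,"tz":-0.1,"wx":0,"wy":0,"wz":-0.0833,"claw":1},{"tx":0.8,"ty":-1,"tz":-0.1,"wx":0,"wy":0,"wz":-0.0833,"claw":1},{"tx":0.8,"ty":-1,"tz":-0.1,"wx":0,"wy":0,"wz":-0.0833,"claw":1},{"tx":0.8,"ty":-1,"tz":-0.1,"wx":0,"wy":0,"wz":-0.0833,"claw":1},{"tx":0.8,"ty":-1,"tz":-0.1,"wx":0,"wy":0,"wz":-0.0833,"claw":1},{"tx":0.8,"ty":-1,"tz":-0.1,"wx":0,"wy":0,"wz":-0.0833,"claw":1},{"tx":0.8,"ty":-1,"tz":-0.1,"wx":0,"wy":0,"wz":-0.0833,"claw":1},{"tx":0.8,"ty":-1,"tz":-0.1,"wx":0,"wy":0,"wz":-0.0833,"claw":1}])

```text
clock: 1.7
tool_pos: [0.5427, 0.1234, 0.1984]
eef_rot: [0.736, 0.677, -0.0, -0.0]
contact_force: [0.6, 0.4, 0.8]
opening: 0.997
finger_force: 0.0
```

>>> drive_tool(targets=[{"tx":0.536,"ty":-0.666,"tz":0,"wx":0,"wy":0,"wz":0,"claw":1},{"tx":0.536,"ty":-0.666,"tz":0,"wx":0,"wy":0,"wz":0,"claw":1},{"tx":0.536,"ty":-0.666,"tz":0,"wx":0,"wy":0,"wz":0,"claw":1},{"tx":0.536,"ty":-0.666,"tz":0,"wx":0,"wy":0,"wz":0,"claw":1},{"tx":0,"ty":0,"tz":-0.5,"wx":0,"wy":0,"wz":0,"claw":1},{"tx":0,"ty":0,"tz":-0.5,"wx":0,"wy":0,"wz":0,"claw":1},{"tx":0,"ty":0,"tz":-0.5,"wx":0,"wy":0,"wz":0,"claw":1},{"tx":0,"ty":0,"tz":0,"wx":0,"wy":0,"wz":0,"claw":1}])

```text
clock: 2.5
tool_pos: [0.6046, 0.0447, 0.1515]
eef_rot: [0.735, 0.678, -0.002, -0.002]
contact_force: [-1.1, -0.1, -0.6]
opening: 1.0
finger_force: 0.0
```

```bash
python3 - <<'E'
from h import *
s=snap('wrist','w1.png');print(s['K'],s['cam_to_world'])
E
```

```text
[[325.1922621    0.         282.72516308]
 [  0.         325.1922621  209.89393681]
 [  0.           0.           1.        ]] [[ 0.99679023  0.07544443  0.02678387  0.6106099 ]
 [-0.0798489   0.96104831  0.26459458  0.11400317]
 [-0.00577841 -0.26588395  0.96398772  0.28829379]
 [ 0.          0.          0.          1.        ]]
```

View pics/w1.png

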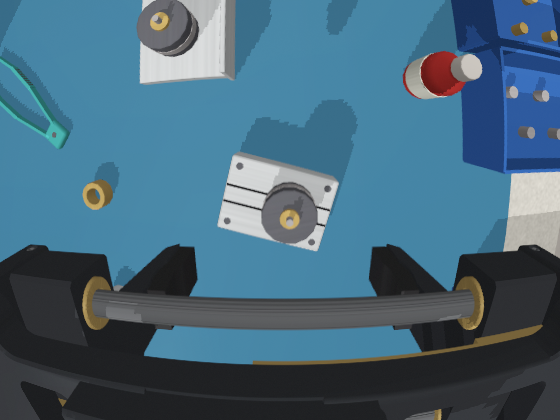

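The wrist view shows the motor's boss at (290,218), the gauge lines' left ends at (228,184) and (223,201), and the gauge corners at (235,154), (338,180), (318,250) and (219,227).

```bash
cat >> h.py <<'E'
def fe(s,u,v,plane):
    K=s['K'];T=s['cam_to_world'];a=(u-K[0,2])/K[0,0];b=(v-K[1,2])/K[1,1];t=np.hypot(a,b)
    k=np.sin(t)/t if t>0 else 1
    w=T[:3,:3]@np.array([a*k,-b*k,-np.cos(t)]);return T[:3,3]+(plane-T[2,3])/w[2]*w
E
python3 - <<'E'
from h import *
s=load('wrist')
print('motor',fe(s,290,219,.074))
c=[fe(s,*q,.03) for q in[(235,154),(338,180),(318,250),(219,227)]];print(c,np.mean(c,0))
d=c[1]-c[0]+c[2]-c[3];print(np.degrees(np.arctan2(d[1],d[0])))
print(fe(s,228,184,.03),fe(s,223,201,.03))
print(r.get_state()['tool_pos'])
E
```

```text
motor [0.60913402 0.04830295 0.074     ]
[array([0.56905684, 0.09235554, 0.03      ]), array([0.65022834, 0.06471164, 0.03      ]), array([0.63083337, 0.00504956, 0.03      ]), array([0.548296  , 0.03232454, 0.03      ])] [0.59960364 0.04861032 0.03      ]
-18.544886368189484
[0.56064819 0.06845958 0.03      ] [0.55473245 0.05459414 0.03      ]
[0.6054715  0.04474329 0.15269926]
```

>>> drive_tool(targets=[{"tx":0.08,"ty":0.03,"tz":-0.6,"wx":0,"wy":0,"wz":0,"claw":1},{"tx":0,"ty":0,"tz":-0.6,"wx":0,"wy":0,"wz":0,"claw":1},{"tx":0,"ty":0,"tz":-0.6,"wx":0,"wy":0,"wz":0,"claw":1},{"tx":0,"ty":0,"tz":-0.6,"wx":0,"wy":0,"wz":0,"claw":1},{"tx":0,"ty":0,"tz":-0.4,"wx":0,"wy":0,"wz":0,"claw":1},{"tx":0,"ty":0,"tz":-0.26,"wx":0,"wy":0,"wz":0,"claw":1},{"tx":0,"ty":0,"tz":0,"wx":0,"wy":0,"wz":0,"claw":1},{"tx":0,"ty":0,"tz":0,"wx":0,"wy":0,"wz":0,"claw":1}])

```text
clock: 3.35
tool_pos: [0.6093, 0.0457, 0.0625]
eef_rot: [0.735, 0.678, 0.0, 0.0]
contact_force: [-0.3, 0.8, 0.4]
opening: 1.0
finger_force: 0.0
```

>>> drive_tool(targets=[{"tx":0,"ty":0,"tz":0,"wx":0,"wy":0,"wz":0,"claw":0},{"tx":0,"ty":0,"tz":0,"wx":0,"wy":0,"wz":0,"claw":-0.3},{"tx":0,"ty":0,"tz":0,"wx":0,"wy":0,"wz":0,"claw":-0.3},{"tx":0,"ty":0,"tz":0,"wx":0,"wy":0,"wz":0,"claw":-0.3},{"tx":0,"ty":0,"tz":0,"wx":0,"wy":0,"wz":0,"claw":-0.3},{"tx":0,"ty":0,"tz":0,"wx":0,"wy":0,"wz":0,"claw":-0.3},{"tx":0,"ty":0,"tz":0,"wx":0,"wy":0,"wz":0,"claw":-0.3},{"tx":0,"ty":0,"tz":0,"wx":0,"wy":0,"wz":0,"claw":-0.3}])

```text
clock: 4.15
tool_pos: [0.6089, 0.0457, 0.062]
eef_rot: [0.735, 0.678, 0.0, 0.0]
contact_force: [0.4, -0.1, 1.0]
opening: 0.466
finger_force: 20.0
```

>>> drive_tool(targets=[{"tx":0,"ty":0,"tz":0.3,"wx":0,"wy":0,"wz":0,"claw":-0.3},{"tx":0,"ty":0,"tz":0.7,"wx":0,"wy":0,"wz":0,"claw":-0.3},{"tx":0,"ty":0,"tz":0.8,"wx":0,"wy":0,"wz":0,"claw":-0.3},{"tx":0,"ty":0,"tz":0.6,"wx":0,"wy":0,"wz":0,"claw":-0.3},{"tx":-0.3,"ty":0.8,"tz":0,"wx":0,"wy":0,"wz":0,"claw":-0.3},{"tx":-0.3,"ty":0.8,"tz":0,"wx":0,"wy":0,"wz":0,"claw":-0.3},{"tx":-0.3,"ty":0.8,"tz":0,"wx":0,"wy":0,"wz":0,"claw":-0.3},{"tx":-0.3,"ty":0.8,"tz":0,"wx":0,"wy":0,"wz":0,"claw":-0.3}])

```text
clock: 4.95
tool_pos: [0.5723, 0.1426, 0.1344]
eef_rot: [0.735, 0.678, 0.0, -0.0]
contact_force: [0.9, 0.3, -1.4]
opening: 0.467
finger_force: 20.0
```

>>> drive_tool(targets=[{"tx":-0.3,"ty":0.8,"tz":0,"wx":0,"wy":0,"wz":0,"claw":-0.3},{"tx":-0.3,"ty":0.8,"tz":0,"wx":0,"wy":0,"wz":0,"claw":-0.3},{"tx":-0.3,"ty":0.8,"tz":0,"wx":0,"wy":0,"wz":0,"claw":-0.3},{"tx":-0.3,"ty":0.8,"tz":0,"wx":0,"wy":0,"wz":0,"claw":-0.3},{"tx":-0.1,"ty":0.69,"tz":0,"wx":0,"wy":0,"wz":0,"claw":-0.3},{"tx":0,"ty":0,"tz":-0.5,"wx":0,"wy":0,"wz":0,"claw":-0.3},{"tx":0,"ty":0,"tz":0,"wx":0,"wy":0,"wz":0,"claw":-0.3},{"tx":0,"ty":0,"tz":0,"wx":0,"wy":0,"wz":0,"claw":-0.3}])

```text
clock: 5.75
tool_pos: [0.5337, 0.2575, 0.1191]
eef_rot: [0.735, 0.678, -0.001, 0.0]
contact_force: [0.6, -0.4, -1.5]
opening: 0.466
finger_force: 20.0
```

```bash
python3 - <<'E'
from h import *
print(r.get_state()['tool_pos'])
snap('top');s=snap('wrist','w2.png')
im=s['image'];cv2.imwrite('pics/w2.png',cv2.resize(im[90:330,120:440],None,fx=2.5,fy=2.5,interpolation=cv2.INTER_CUBIC))
E
```

```text
[0.5337318  0.25754063 0.11913605]
```

View pics/w2.png

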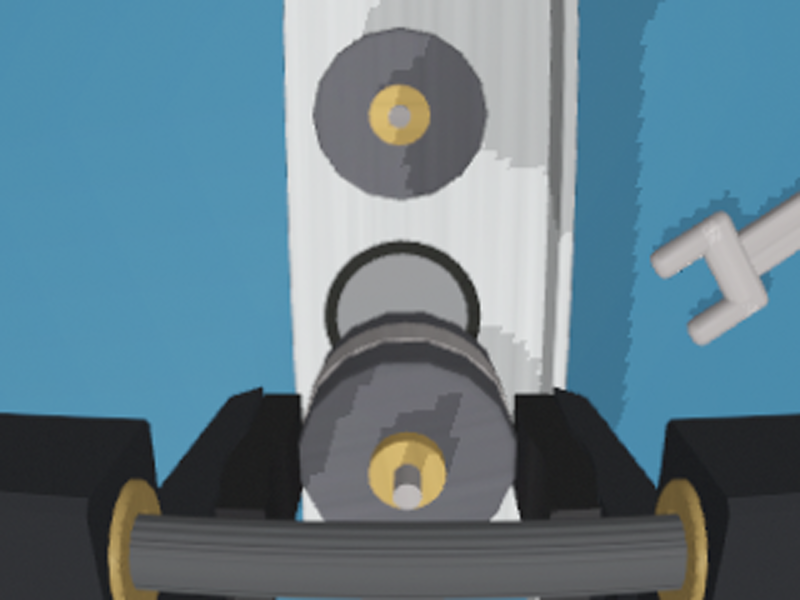

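The wrist crop shows row motor_a's shaft at (400,116), the free disc's top at (403,241) with sides at 326 and 481 (row ~310), and the held motor's shaft tip at (407,495). It is in line with the row.

```bash
python3 - <<'E'
from h import *
s=load('wrist');f=lambda x,y,z:fe(s,120+(x+.5)/2.5-.5,90+(y+.5)/2.5-.5,z)
l,rr,t=f(326,308,.03),f(481,310,.03),f(403,241,.03)
print('disc',l,rr,t,np.linalg.norm(l-rr)); 
print('ma',f(400,116,.076),'held',f(407,492,.133),f(407,470,.127))
# disc far edge along +y row dir
e=np.array([.083,.9966,0]);print('centre from top',t-.023*e, 'from sides',(l+rr)/2, 'from ma',f(400,116,.076)-.06*e)
E
```

```text
disc [0.51051723 0.26426853 0.03      ] [0.55531818 0.26001957 0.03      ] [0.53443426 0.28213618 0.03      ] 0.045001984926351914
ma [0.53712155 0.31932198 0.076     ] held [0.5338061 0.2589536 0.133    ] [0.53389516 0.26013229 0.127     ]
centre from top [0.53252526 0.25921438 0.03      ] from sides [0.53291771 0.26214405 0.03      ] from ma [0.53214155 0.25952598 0.076     ]
```

>>> drive_tool(targets=[{"tx":-0.03,"ty":0,"tz":-0.5,"wx":0,"wy":0,"wz":0,"claw":-0.3},{"tx":0,"ty":0,"tz":-0.5,"wx":0,"wy":0,"wz":0,"claw":-0.3},{"tx":0,"ty":0,"tz":-0.4,"wx":0,"wy":0,"wz":0,"claw":-0.3},{"tx":0,"ty":0,"tz":-0.3,"wx":0,"wy":0,"wz":0,"claw":-0.3},{"tx":0,"ty":0,"tz":-0.13,"wx":0,"wy":0,"wz":0,"claw":-0.3},{"tx":0,"ty":0,"tz":-0.07,"wx":0,"wy":0,"wz":0,"claw":-0.3},{"tx":0,"ty":0,"tz":0,"wx":0,"wy":0,"wz":0,"claw":-0.3},{"tx":0,"ty":0,"tz":0,"wx":0,"wy":0,"wz":0,"claw":-0.3}])

```text
clock: 6.65
tool_pos: [0.5333, 0.2585, 0.0623]
eef_rot: [0.735, 0.678, 0.001, 0.0]
contact_force: [-0.2, -0.2, -1.2]
opening: 0.468
finger_force: 20.0
```

>>> drive_tool(targets=[{"tx":0,"ty":0,"tz":-0.03,"wx":0,"wy":0,"wz":0,"claw":-0.3},{"tx":0,"ty":0,"tz":0,"wx":0,"wy":0,"wz":0,"claw":-0.3},{"tx":0,"ty":0,"tz":0,"wx":0,"wy":0,"wz":0,"claw":0.1},{"tx":0,"ty":0,"tz":0,"wx":0,"wy":0,"wz":0,"claw":0.3},{"tx":0,"ty":0,"tz":0,"wx":0,"wy":0,"wz":0,"claw":0.6},{"tx":0,"ty":0,"tz":0,"wx":0,"wy":0,"wz":0,"claw":0.6},{"tx":0,"ty":0,"tz":0.3,"wx":0,"wy":0,"wz":0,"claw":0.6},{"tx":0,"ty":0,"tz":0.7,"wx":0,"wy":0,"wz":0,"claw":0.6}])

```text
clock: 7.45
tool_pos: [0.5318, 0.2579, 0.0904]
eef_rot: [0.735, 0.678, -0.002, -0.0]
contact_force: [0.2, -1.0, -0.3]
opening: 0.8
finger_force: 0.0
```

>>> drive_tool(targets=[{"tx":0,"ty":0,"tz":1,"wx":0,"wy":0,"wz":0,"claw":0.6},{"tx":0,"ty":0,"tz":1,"wx":0,"wy":0,"wz":0,"claw":0.6},{"tx":0,"ty":-1,"tz":1,"wx":0,"wy":0,"wz":0,"claw":0.6},{"tx":0,"ty":-1,"tz":0.5,"wx":0,"wy":0,"wz":0.1,"claw":0.6},{"tx":0,"ty":-1,"tz":0,"wx":0,"wy":0,"wz":0.1,"claw":0.6},{"tx":0,"ty":-1,"tz":0,"wx":0,"wy":0,"wz":0.1,"claw":0.6},{"tx":0,"ty":-1,"tz":0,"wx":0,"wy":0,"wz":0.1,"claw":0.6},{"tx":0,"ty":-1,"tz":0,"wx":0,"wy":0,"wz":0.1,"claw":0.6}])

```text
clock: 8.25
tool_pos: [0.5329, 0.0771, 0.1968]
eef_rot: [0.533, 0.846, 0.0, 0.0]
contact_force: [1.1, 0.1, -0.2]
opening: 0.799
finger_force: 0.0
```

```bash
python3 - <<'E'
from h import *
s=snap('top');print(r.get_state()['q'])
im=s['image'];cv2.imwrite('pics/t2.png',cv2.resize(im[160:240,125:285],None,fx=5,fy=5,interpolation=cv2.INTER_CUBIC))
E
```

```text
[-0.19855872  0.64342916 -0.03319243  1.88727421  0.04432515  0.61302533
  0.18137977]
```

View pics/t2.png

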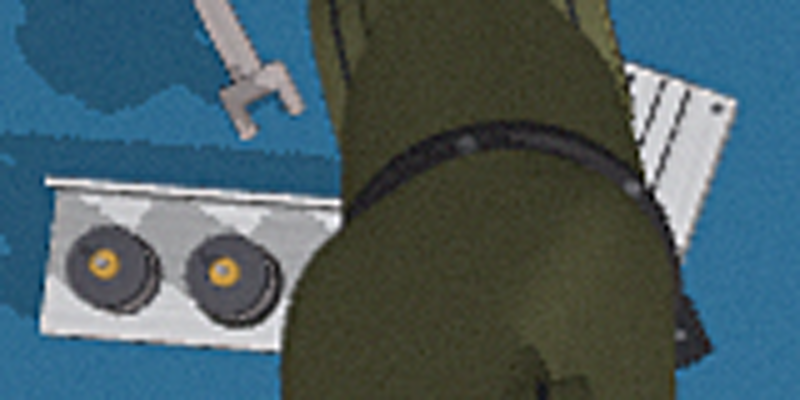

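The motor now stands at crop (224,271). The midpoint of the row (using the motor at (104,264) and the earlier one at (341,281)) is (222.5,272.5), so it is centred within 1 mm. Next the tweezers.

>>> drive_tool(targets=[{"tx":0.042,"ty":-1,"tz":0,"wx":0,"wy":0,"wz":0.055,"claw":0.6},{"tx":0.042,"ty":-1,"tz":0,"wx":0,"wy":0,"wz":0.055,"claw":0.6},{"tx":0.042,"ty":-1,"tz":0,"wx":0,"wy":0,"wz":0.055,"claw":0.6},{"tx":0.042,"ty":-1,"tz":0,"wx":0,"wy":0,"wz":0.055,"claw":0.6},{"tx":0.042,"ty":-1,"tz":0,"wx":0,"wy":0,"wz":0.055,"claw":0.6},{"tx":0.042,"ty":-1,"tz":0,"wx":0,"wy":0,"wz":0.055,"claw":0.6},{"tx":0.042,"ty":-1,"tz":0,"wx":0,"wy":0,"wz":0.055,"claw":0.6},{"tx":0.042,"ty":-1,"tz":0,"wx":0,"wy":0,"wz":0.055,"claw":0.6}])

```text
clock: 9.1
tool_pos: [0.543, -0.1628, 0.1966]
eef_rot: [0.327, 0.945, -0.0, 0.0]
contact_force: [0.5, -0.5, -0.3]
opening: 0.8
finger_force: 0.0
```

>>> drive_tool(targets=[{"tx":0.042,"ty":-1,"tz":0,"wx":0,"wy":0,"wz":0.055,"claw":0.6},{"tx":0.042,"ty":-1,"tz":0,"wx":0,"wy":0,"wz":0.055,"claw":0.6},{"tx":0.042,"ty":-1,"tz":0,"wx":0,"wy":0,"wz":0.055,"claw":0.6},{"tx":0.042,"ty":-1,"tz":0,"wx":0,"wy":0,"wz":0.055,"claw":0.6},{"tx":0,"ty":0,"tz":-0.5,"wx":0,"wy":0,"wz":0,"claw":0.4},{"tx":0,"ty":0,"tz":-0.5,"wx":0,"wy":0,"wz":0,"claw":0.4},{"tx":0,"ty":0,"tz":0,"wx":0,"wy":0,"wz":0,"claw":0.4},{"tx":0,"ty":0,"tz":0,"wx":0,"wy":0,"wz":0,"claw":0.4}])

```text
clock: 9.9
tool_pos: [0.5482, -0.2813, 0.1664]
eef_rot: [0.217, 0.976, -0.0, -0.0]
contact_force: [-0.7, -0.7, 0.4]
opening: 0.7
finger_force: 0.0
```

```bash
python3 - <<'E'
from h import *
st=r.get_state();print(st['q'],st['tool_pos'],st['eef_rot'])
s=snap('wrist','w3.png')
E
```

```text
[ 0.56595912  0.78637591 -0.29964284  1.66374005  0.31538315  0.73954359
  1.24851626] [ 0.54817402 -0.2813404   0.16644205] [ 2.16667405e-01  9.76245474e-01 -4.96988552e-05 -8.95802205e-05]
```

View pics/w3.png

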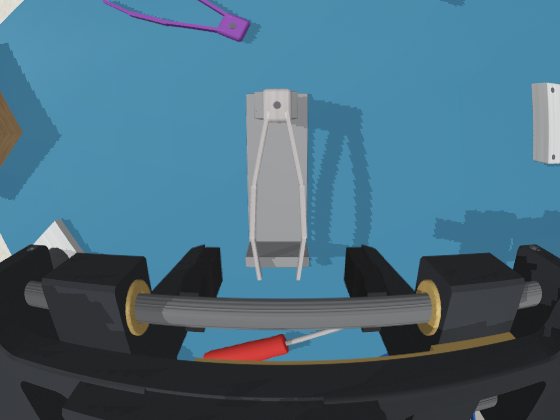

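The wrist view shows the grey tweezers aligned with the gripper: heel hole (277,104), tips (259,279) and (299,278), arm bends at about (253,187) and (304,187).

```bash
python3 - <<'E'
from h import *
from scipy.spatial.transform import Rotation as R
s=load('wrist');f=lambda u,v:fe(s,u,v,.055)
h,a,b=f(277,104),f(259,278),f(299,277);m=(a+b)/2;d=m-h;L=np.linalg.norm(d)
print(h,a,b,np.linalg.norm(a-b),L,np.degrees(np.arctan2(d[1],d[0])),'grip',m-.06*d/L,h+.085*d/L)
M=R.from_quat(r.get_state()['eef_rot']).as_matrix();print(np.degrees(np.arctan2(M[1,1],M[0,1])))
# predicted TCP-frame check: where is TCP axis as seen (pixel of finger midpoint ~)
E
```

```text
[ 0.47136237 -0.2490179   0.055     ] [ 0.59409497 -0.32386089  0.055     ] [ 0.6075944  -0.29246811  0.055     ] 0.03417222647133613 0.14235164394447317 -24.550581977500208 grip [ 0.54626899 -0.28323472  0.055     ] [ 0.54867792 -0.2843351   0.055     ]
64.98345551378465
```

>>> drive_tool(targets=[{"tx":-0.03,"ty":-0.09,"tz":-0.7,"wx":0,"wy":0,"wz":0,"claw":0.4},{"tx":0,"ty":0,"tz":-0.8,"wx":0,"wy":0,"wz":0,"claw":0.4},{"tx":0,"ty":0,"tz":-0.8,"wx":0,"wy":0,"wz":0,"claw":0.4},{"tx":0,"ty":0,"tz":-0.7,"wx":0,"wy":0,"wz":0,"claw":0.4},{"tx":0,"ty":0,"tz":-0.7,"wx":0,"wy":0,"wz":0,"claw":0.4},{"tx":0,"ty":0,"tz":-0.5,"wx":0,"wy":0,"wz":0,"claw":0.4},{"tx":0,"ty":0,"tz":0,"wx":0,"wy":0,"wz":0,"claw":0.2},{"tx":0,"ty":0,"tz":0,"wx":0,"wy":0,"wz":0,"claw":0.1}], force=8)

```text
clock: 10.75
tool_pos: [0.5478, -0.2844, 0.0407]
eef_rot: [0.217, 0.976, -0.0, 0.0]
contact_force: [0.0, 0.6, 0.7]
opening: 0.559
finger_force: 0.0
```

>>> drive_tool(targets=[{"tx":0,"ty":0,"tz":0,"wx":0,"wy":0,"wz":0,"claw":0.05},{"tx":0,"ty":0,"tz":0,"wx":0,"wy":0,"wz":0,"claw":0},{"tx":0,"ty":0,"tz":0,"wx":0,"wy":0,"wz":0,"claw":-0.03},{"tx":0,"ty":0,"tz":0,"wx":0,"wy":0,"wz":0,"claw":-0.06},{"tx":0,"ty":0,"tz":0,"wx":0,"wy":0,"wz":0,"claw":-0.09},{"tx":0,"ty":0,"tz":0,"wx":0,"wy":0,"wz":0,"claw":-0.09},{"tx":0,"ty":0,"tz":0,"wx":0,"wy":0,"wz":0,"claw":-0.09},{"tx":0,"ty":0,"tz":0,"wx":0,"wy":0,"wz":0,"claw":-0.09}])

```text
clock: 11.55
tool_pos: [0.5482, -0.2849, 0.0412]
eef_rot: [0.217, 0.976, -0.0, 0.001]
contact_force: [0.8, -0.3, 6.5]
opening: 0.459
finger_force: 5.9
```

>>> drive_tool(targets=[{"tx":0,"ty":0,"tz":0.03,"wx":0,"wy":0,"wz":0,"claw":-0.09},{"tx":0,"ty":0,"tz":0.03,"wx":0,"wy":0,"wz":0,"claw":-0.09},{"tx":0,"ty":0,"tz":0.03,"wx":0,"wy":0,"wz":0,"claw":-0.09},{"tx":0,"ty":0,"tz":0.03,"wx":0,"wy":0,"wz":0,"claw":-0.09},{"tx":0,"ty":0,"tz":0,"wx":0,"wy":0,"wz":0,"claw":-0.09},{"tx":0,"ty":0,"tz":0,"wx":0,"wy":0,"wz":0,"claw":-0.09},{"tx":0,"ty":0,"tz":0,"wx":0,"wy":0,"wz":0,"claw":-0.09},{"tx":0,"ty":0,"tz":0,"wx":0,"wy":0,"wz":0,"claw":-0.09}])

```text
clock: 12.35
tool_pos: [0.5471, -0.2843, 0.0436]
eef_rot: [0.217, 0.976, 0.0, -0.0]
contact_force: [0.5, 0.7, -0.9]
opening: 0.457
finger_force: 4.1
```

>>> drive_tool(targets=[{"tx":0,"ty":0,"tz":0.2,"wx":0,"wy":0,"wz":0,"claw":-0.09},{"tx":0,"ty":0,"tz":0.3,"wx":0,"wy":0,"wz":0,"claw":-0.09},{"tx":0,"ty":0,"tz":0.4,"wx":0,"wy":0,"wz":0,"claw":-0.09},{"tx":0,"ty":0,"tz":0.5,"wx":0,"wy":0,"wz":0,"claw":-0.09},{"tx":0,"ty":0,"tz":0.5,"wx":0,"wy":0,"wz":0,"claw":-0.12},{"tx":0,"ty":0,"tz":0.2,"wx":0,"wy":0,"wz":0,"claw":-0.15},{"tx":0,"ty":0,"tz":0,"wx":0,"wy":0,"wz":0,"claw":-0.18},{"tx":0,"ty":0,"tz":0,"wx":0,"wy":0,"wz":0,"claw":-0.2}])

```text
clock: 13.15
tool_pos: [0.5469, -0.2843, 0.1066]
eef_rot: [0.217, 0.976, 0.0, -0.0]
contact_force: [0.2, -0.8, -1.2]
opening: 0.399
finger_force: 7.0
```

>>> drive_tool(targets=[{"tx":0,"ty":0,"tz":0,"wx":0,"wy":0,"wz":0,"claw":-0.2},{"tx":0,"ty":0,"tz":0,"wx":0,"wy":0,"wz":0,"claw":-0.2},{"tx":0,"ty":0,"tz":0,"wx":0,"wy":0,"wz":0,"claw":-0.2},{"tx":0,"ty":0,"tz":0,"wx":0,"wy":0,"wz":0,"claw":-0.2},{"tx":0,"ty":0,"tz":0,"wx":0,"wy":0,"wz":0,"claw":-0.2},{"tx":0,"ty":0,"tz":0,"wx":0,"wy":0,"wz":0,"claw":-0.2},{"tx":0,"ty":0,"tz":0,"wx":0,"wy":0,"wz":0,"claw":-0.2},{"tx":0,"ty":0,"tz":0,"wx":0,"wy":0,"wz":0,"claw":-0.2}])

```text
clock: 13.95
tool_pos: [0.5472, -0.2843, 0.1066]
eef_rot: [0.217, 0.976, 0.0, -0.0]
contact_force: [0.7, -0.6, -1.1]
opening: 0.401
finger_force: 7.0
```

```bash
python3 - <<'E'
from h import *
s=snap('wrist')
im=s['image'];cv2.imwrite('pics/w4.png',cv2.resize(im[60:320,180:380],None,fx=3,fy=2.3,interpolation=cv2.INTER_CUBIC))
E
```

```text
(no output)
```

View pics/w4.png

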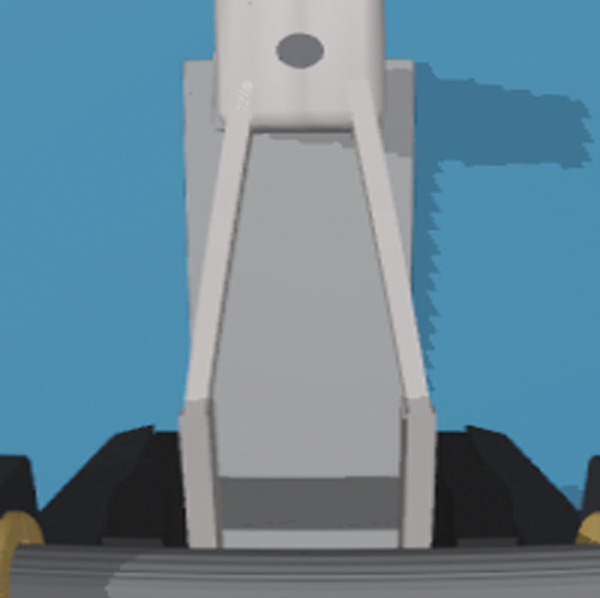

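The held tweezers are centred in the pads, with the heel at (300,80) and the grip faces starting at row ~400. 7.0 N at 35.2 mm is what the spring should give for a gap of about 14 mm. The level comes from the depth image.

```bash
python3 - <<'E'
from h import *
s=load('wrist');K=s['K'];T=s['cam_to_world']
def fd(u,v):
    p=s['range_z'][int(v)-1:int(v)+2,int(u)-1:int(u)+2];z=np.median(p[p>0])
    a=(u-K[0,2])/K[0,0];b=(v-K[1,2])/K[1,1];t=np.hypot(a,b);k=np.sin(t)/t
    return (T[:3,3]+T[:3,:3]@(np.array([a*k,-b*k,-np.cos(t)])*z/np.cos(t))).round(4)
for x,y in [(250,70),(300,100),(350,70),(240,150),(220,250),(200,370),(370,150),(390,250),(410,370),(197,440),(420,440),(199,520),(420,520)]:
    u,v=180+x/3,60+y/2.3; print(x,y,fd(u,v))
print('heel',[fe(s,180+x/3,60+50/2.3,.120).round(4) for x in(300,)])
# side camera: the tips
s=snap('side');T=s['cam_to_world'];K=s['K']
def proj(p):
    c=T[:3,:3].T@(np.array(p)-T[:3,3]);return K[0,0]*c[0]/-c[2]+K[0,2],K[1,1]*-c[1]/-c[2]+K[1,2]
print(proj([.6,-.31,.12]),proj([.547,-.284,.12]))
E
```

```text
250 70 [ 0.4707 -0.2555  0.1179]
300 100 [ 0.478  -0.252   0.1181]
350 70 [ 0.4761 -0.2441  0.1181]
240 150 [ 0.4824 -0.2624  0.1182]
220 250 [ 0.4964 -0.272   0.1187]
200 370 [ 0.5143 -0.2838  0.1187]
370 150 [ 0.4894 -0.2474  0.1184]
390 250 [ 0.5058 -0.2521  0.1184]
410 370 [ 0.5262 -0.2582  0.1188]
197 440 [ 0.5259 -0.2902  0.1188]
420 440 [ 0.539  -0.2621  0.1187]
199 520 [ 0.5404 -0.2973  0.1195]
420 520 [ 0.5541 -0.2684  0.1191]
heel [array([ 0.4706, -0.2485,  0.12  ])]
(np.float64(266.7120633597031), np.float64(111.40710945562034)) (np.float64(285.7615089483168), np.float64(118.23056417888745))
```

The tweezers are level to 0.015 rad and their underside is about 2.8 mm above TCP z. Carrying them to the gauge.

>>> drive_tool(targets=[{"tx":0,"ty":0.3,"tz":0,"wx":0,"wy":0,"wz":0,"claw":-0.2},{"tx":-0.04,"ty":0.6,"tz":0,"wx":0,"wy":0,"wz":0.01,"claw":-0.2},{"tx":-0.04,"ty":0.8,"tz":0,"wx":0,"wy":0,"wz":0.01,"claw":-0.2},{"tx":-0.04,"ty":0.8,"tz":0,"wx":0,"wy":0,"wz":0.01,"claw":-0.2},{"tx":-0.04,"ty":0.8,"tz":0,"wx":0,"wy":0,"wz":0.01,"claw":-0.2},{"tx":-0.04,"ty":0.8,"tz":0,"wx":0,"wy":0,"wz":0.01,"claw":-0.2},{"tx":-0.04,"ty":0.8,"tz":0,"wx":0,"wy":0,"wz":0.01,"claw":-0.2},{"tx":-0.04,"ty":0.8,"tz":0,"wx":0,"wy":0,"wz":0.01,"claw":-0.2}])

```text
clock: 14.85
tool_pos: [0.5382, -0.1102, 0.1068]
eef_rot: [0.179, 0.984, 0.001, -0.0]
contact_force: [0.6, -0.3, -1.2]
opening: 0.402
finger_force: 7.0
```

>>> drive_tool(targets=[{"tx":-0.04,"ty":0.8,"tz":0,"wx":0,"wy":0,"wz":0.01,"claw":-0.2},{"tx":-0.04,"ty":0.8,"tz":0,"wx":0,"wy":0,"wz":0.01,"claw":-0.2},{"tx":-0.04,"ty":0.8,"tz":0,"wx":0,"wy":0,"wz":0.01,"claw":-0.2},{"tx":-0.04,"ty":0.8,"tz":0,"wx":0,"wy":0,"wz":0.01,"claw":-0.2},{"tx":-0.04,"ty":0.8,"tz":0,"wx":0,"wy":0,"wz":0.005,"claw":-0.2},{"tx":-0.04,"ty":0.8,"tz":0,"wx":0,"wy":0,"wz":0,"claw":-0.2},{"tx":-0.04,"ty":0.8,"tz":0,"wx":0,"wy":0,"wz":0,"claw":-0.2},{"tx":0,"ty":0.47,"tz":0,"wx":0,"wy":0,"wz":0,"claw":-0.2}])

```text
clock: 15.65
tool_pos: [0.5292, 0.0729, 0.1068]
eef_rot: [0.155, 0.988, 0.001, -0.0]
contact_force: [1.4, -0.3, -0.5]
opening: 0.401
finger_force: 7.0
```

>>> drive_tool(targets=[{"tx":0,"ty":0,"tz":-0.4,"wx":0,"wy":0,"wz":0,"claw":-0.2},{"tx":0,"ty":0,"tz":-0.4,"wx":0,"wy":0,"wz":0,"claw":-0.2},{"tx":0,"ty":0,"tz":-0.4,"wx":0,"wy":0,"wz":0,"claw":-0.2},{"tx":0,"ty":0,"tz":0,"wx":0,"wy":0,"wz":0,"claw":-0.2},{"tx":0,"ty":0,"tz":0,"wx":0,"wy":0,"wz":0,"claw":-0.2},{"tx":0,"ty":0,"tz":0,"wx":0,"wy":0,"wz":0,"claw":-0.2},{"tx":0,"ty":0,"tz":0,"wx":0,"wy":0,"wz":0,"claw":-0.2},{"tx":0,"ty":0,"tz":0,"wx":0,"wy":0,"wz":0,"claw":-0.2}])

```text
clock: 16.45
tool_pos: [0.5306, 0.0687, 0.071]
eef_rot: [0.158, 0.987, 0.0, 0.0]
contact_force: [0.5, -1.1, 0.1]
opening: 0.401
finger_force: 7.0
```

```bash
python3 - <<'E'
from h import *
w=snap('wrist')['image'];t=snap('top')['image'];s=snap('side')['image']
def c(im,y,x,h,w_,W,H): return cv2.resize(im[y:y+h,x:x+w_],(W,H),interpolation=cv2.INTER_CUBIC)
top=np.hstack([c(s,200,210,75,100,400,300),c(t,150,220,75,100,400,300)])
bot=np.hstack([c(w,60,143,300,280,280,300),c(s,215,230,45,78,520,300)])
cv2.imwrite('pics/comb.png',np.vstack([top,bot]))
E
```

```text
(no output)
```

View pics/comb.png

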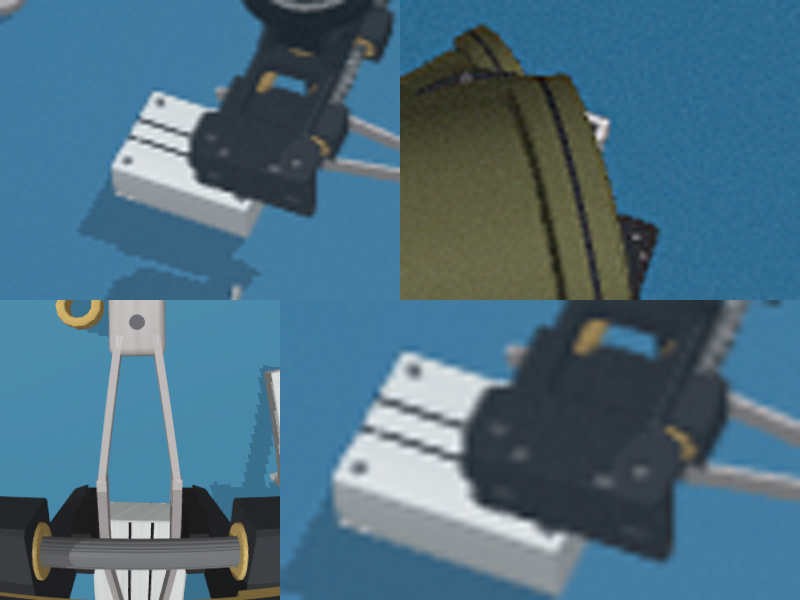

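Combined picture: the side and top views hide the tips behind the gripper. The wrist part (bottom left) shows both dark lines at crop columns ~131 and ~150, between the arms. I'll measure both from pixel profiles.

```bash
python3 - <<'E'
from h import *
s=load('wrist');g=cv2.cvtColor(s['image'],cv2.COLOR_BGR2GRAY)
for v in (284,290,295,330,340,350,358,366,375,385): print(v,' '.join('%d'%x for x in g[v,236:332]))
E
```

```text
284 25 26 28 29 29 30 144 155 154 154 155 155 155 155 153 125 96 139 217 214 212 212 214 216 215 215 214 212 211 212 212 212 212 212 212 166 36 35 157 205 215 216 215 215 215 217 216 213 212 212 214 216 216 216 216 216 217 218 58 35 48 188 219 218 216 214 212 213 216 215 214 215 214 214 213 216 193 83 114 147 154 155 155 154 154 154 155 139 78 26 25 23 25 24 22 26
290 25 27 27 30 28 29 111 148 155 154 155 155 155 155 155 135 97 111 197 214 212 211 213 215 215 215 213 212 211 211 211 211 211 212 212 170 36 34 154 204 215 215 215 214 215 217 215 213 211 211 213 215 216 215 216 216 217 186 36 35 82 218 219 218 215 213 211 214 215 214 214 214 214 213 215 217 184 84 119 148 155 154 155 155 155 155 154 132 56 26 25 25 24 22 23 27
295 24 26 27 27 29 28 89 141 154 155 154 155 155 155 155 143 100 96 195 214 212 211 213 215 215 214 213 211 210 210 211 211 210 211 203 156 35 34 150 203 215 215 215 214 215 217 214 212 211 212 214 216 215 216 216 216 217 161 36 41 116 218 219 216 214 212 212 214 215 214 214 214 213 214 215 217 175 85 122 149 155 154 155 155 154 154 154 113 30 26 25 23 23 22 24 23
[... 1672 characters left out ...]
37 37 37 37 37 37 36 36 37 38 37 37 38 38 37 36 38 38 37 37 37 37 37 37 37 37 38 37 37 37 37 38 37 36 37 37 37 37 37
375 37 37 38 38 38 38 38 36 38 37 37 37 39 38 37 38 37 37 38 39 38 37 38 37 38 38 38 38 38 38 38 38 37 37 36 37 38 38 38 37 38 38 38 37 38 38 37 38 37 37 38 38 38 37 38 37 38 37 39 37 38 38 37 38 36 38 37 37 38 38 37 37 38 38 37 38 38 37 37 38 38 38 37 37 38 38 38 39 37 38 38 37 38 38 38 37
385 37 37 38 37 38 38 37 36 37 37 38 37 36 38 37 37 37 39 37 38 38 37 36 37 37 38 37 38 38 38 38 37 38 38 37 37 39 38 38 38 39 38 37 37 37 38 37 38 38 38 37 37 38 37 37 38 37 38 37 37 37 38 38 38 38 38 39 38 38 38 38 37 37 38 38 38 37 38 38 38 37 38 37 37 37 37 38 39 37 37 38 38 33 32 32 34
```

```bash
python3 - <<'E'
from h import *
s=load('wrist');zt=.084
# v: left top-face inner/outer mid, right, line1, line2
D={284:(236+10.3,236+82.8,272.5,294.9),290:(236+10.3,236+82.5,272.5,294.3),340:(236+17,236+78.2,271.8,292.4),350:(236+20.2,236+75.0,271.8,292.1),358:(236+22.9,236+72.7,272.1,291.6)}
M=[];Ln=[]
for v,(a,b,c,d) in D.items():
    A,B=fe(s,a,v,zt),fe(s,b,v,zt);C,E=fe(s,c,v,.03),fe(s,d,v,.03)
    M.append((A+B)/2);Ln.append((C+E)/2);print(v,'arms',np.linalg.norm(A-B).round(4),M[-1][:2].round(4),'lines',np.linalg.norm(C-E).round(4),Ln[-1][:2].round(4))
L=np.array(Ln);d=L[-1]-L[0];ang=np.arctan2(d[1],d[0])
h=fe(s,143+137,60+22,zt);t=M[-1]-h;print('line ang',np.degrees(ang),'tw ang',np.degrees(np.arctan2(t[1],t[0])),'heel',h)
e=np.array([np.cos(ang),np.sin(ang)]);n=np.array([-e[1],e[0]])
print('lateral of tweezer midline vs line mid (left +):',[round(float(n@(m[:2]-L[:,:2].mean(0)))*1000,2) for m in M],'heel',n@(h[:2]-L[:,:2].mean(0))*1000)
print(r.get_state()['tool_pos'])
p=r.get_state()['tool_pos'][:2];print('TCP lateral',n@(p-L[:,:2].mean(0))*1000)
E
```

```text
284 arms 0.0313 [0.5295 0.0703] lines 0.0138 [0.5573 0.062 ]
290 arms 0.0314 [0.5323 0.0693] lines 0.0136 [0.5614 0.0605]
340 arms 0.029 [0.5589 0.0612] lines 0.014 [0.599  0.0473]
350 arms 0.0265 [0.5649 0.0593] lines 0.0141 [0.6076 0.0443]
358 arms 0.0245 [0.57   0.0577] lines 0.0137 [0.6149 0.0419]
line ang -19.24853840131318 tw ang -17.39168810904117 heel [0.45053654 0.09513682 0.084     ]
lateral of tweezer midline vs line mid (left +): [-1.24, -1.24, -0.13, 0.01, 0.22] heel -3.8368220524701986
[0.53049095 0.06877743 0.07087428]
TCP lateral -2.3643576207863006
```

>>> drive_tool(targets=[{"tx":0,"ty":0,"tz":-0.2,"wx":0,"wy":0,"wz":-0.02,"claw":-0.2},{"tx":0,"ty":0,"tz":-0.3,"wx":0,"wy":0,"wz":0,"claw":-0.2},{"tx":0,"ty":0,"tz":-0.3,"wx":0,"wy":0,"wz":0,"claw":-0.2},{"tx":0,"ty":0,"tz":-0.2,"wx":0,"wy":0,"wz":0,"claw":-0.2},{"tx":0,"ty":0,"tz":-0.1,"wx":0,"wy":0,"wz":0,"claw":-0.2},{"tx":0,"ty":0,"tz":0,"wx":0,"wy":0,"wz":0,"claw":-0.2},{"tx":0,"ty":0,"tz":0,"wx":0,"wy":0,"wz":0,"claw":-0.2},{"tx":0,"ty":0,"tz":0,"wx":0,"wy":0,"wz":0,"claw":-0.2}])

```text
clock: 17.4
tool_pos: [0.5306, 0.0688, 0.0379]
eef_rot: [0.168, 0.986, 0.0, 0.0]
contact_force: [-0.7, 0.1, -0.3]
opening: 0.402
finger_force: 7.0
```

```bash
python3 - <<'E'
from h import *
s=snap('wrist');g=cv2.cvtColor(s['image'],cv2.COLOR_BGR2GRAY)
for v in (285,292,328,345,358): print(v,' '.join('%d'%x for x in g[v,236:332]))
st=r.get_state();print(st['tool_pos'],st['opening'],st['finger_force'])
E
```

```text
285 28 30 28 30 29 37 147 158 158 158 158 158 158 158 157 129 100 108 140 140 140 140 141 141 141 141 141 141 141 141 141 140 140 141 141 141 141 140 140 139 139 138 139 140 140 141 142 143 144 143 142 141 140 139 140 141 142 142 140 140 140 139 139 140 140 139 139 139 140 140 140 141 142 142 143 142 126 87 118 151 158 158 158 158 158 159 159 147 82 26 26 24 26 24 24 27
292 27 27 28 29 31 29 112 151 158 158 158 158 158 158 158 146 99 101 134 144 145 145 146 147 147 146 145 144 144 143 142 141 141 144 145 146 148 150 151 150 148 146 144 144 144 146 147 147 146 144 144 143 143 144 144 143 143 144 144 143 144 145 146 147 147 148 147 146 147 148 146 145 144 144 145 146 124 87 123 152 158 158 158 158 158 158 158 114 41 26 25 24 25 24 23 26
328 117 118 117 117 116 115 115 115 114 113 113 112 112 112 112 111 110 110 110 109 109 109 108 108 108 108 107 107 106 106 107 107 107 106 106 106 106 106 105 106 106 105 105 105 105 105 105 105 105 105 105 105 105 106 105 106 105 106 106 106 106 106 107 107 107 107 108 108 108 108 108 109 109 110 110 111 111 111 112 113 113 114 114 115 115 116 116 117
[... 159 characters left out ...]
213 213 214 215 91 36 35 137 209 186 186 186 186 186 187 188 186 184 183 182 184 186 187 186 187 188 189 189 174 113 31 30 111 184 190 188 186 181 148 88 88 89 119 150 157 157 157 157 161 188 188 187 187 187 188 189 188 188 187 187 186 187 190 190 189
358 217 217 217 216 216 215 214 212 211 212 214 214 215 218 219 219 218 216 215 202 170 158 158 158 158 155 113 100 99 99 162 204 212 213 213 156 47 36 84 191 216 216 216 216 215 217 218 217 214 213 212 215 217 217 217 217 206 188 188 149 66 31 30 159 190 181 110 88 88 99 141 158 158 158 158 158 170 186 188 188 188 187 186 187 188 189 188 188 188 187 187 188 190 191 189 189
[0.53058252 0.06883462 0.03795576] 0.4012887971228621 6.994188157841563
```

```bash
python3 - <<'E'
from h import *
s=load('wrist');zt=.0508
D={285:(10.3,82.9),292:(10.3,82.3),345:(19,76.8),358:(22.9,72.9)};G={345:(36.0,61.5),358:(36.9,61.3)}
mid=lambda v,p,z:(fe(s,236+p[0],v,z)+fe(s,236+p[1],v,z))[:2]/2
L=[mid(v,p,.03) for v,p in G.items()]
for v,p in G.items(): print('gap',np.linalg.norm(fe(s,236+p[0],v,.03)-fe(s,236+p[1],v,.03)))
M=np.array([mid(v,p,zt) for v,p in D.items()]);t=np.polyfit(M[:,0],M[:,1],1);print('tw ang',np.degrees(np.arctan(t[0])),L,M)
for a in(-18.5,-19.2):
    e=np.radians(a);n=np.array([-np.sin(e),np.cos(e)]);c=np.mean(L,0)
    tip=M[0]+np.array([1,t[0]])*.059;print(a,'lateral',(M-c)@n*1000,'tip',(tip-c)@n*1000,tip)
E
```

```text
gap 0.014225881880895594
gap 0.013999408277965322
tw ang -18.22555282443799 [array([0.57771749, 0.05482851]), array([0.58719248, 0.05175921])] [[0.52990641 0.07029411]
 [0.53318115 0.06900737]
 [0.56168809 0.05982797]
 [0.56970974 0.05703586]]
-18.5 lateral [-0.55217299 -0.73332929 -0.39298913 -0.49549761] tip -0.25463707841990163 [0.58890641 0.05086673]
-19.2 lateral [-1.22684385 -1.3650586  -0.65888779 -0.6576288 ] tip -0.1704651305169217 [0.58890641 0.05086673]
```

The tips are within 0.5 mm sideways of the lines' midline, about 11 mm above the block, and the gap is about 14 mm. Handing in.

```bash
python3 -c "
from h import *
print(workorder.finish_job())"
```

```text
the job is handed in; nothing more can be done
None
```

The job is handed in: the motor stands in the middle place of the row, centred within about 1 mm. The tweezers are held level about 11 mm above the gauge, with the tips about 0.5 mm off centre over the lines at a gap of about 14 mm (worked out from grip width and force, as no camera could see the tips).

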